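# File the last card pack in the crowded slanting sorter

### The arm

A 7-joint arm with a two-finger parallel gripper is mounted at the origin on a cart in front of the work surface, level with it; the furniture and walls round the work are solid. World frame = base frame: x ahead of the robot, y to its left, z up, the work surface at z = 0. Lengths are in m, angles in rad, forces in N, time in s.
With the tool pointing down it reaches from about 0.425 to 0.925 m from the base axis. Payload 6.8 kg.
Tool frame: the origin (TCP) lies midway between the tips of the shut fingers; the grasp point (between the pads) lies 19 mm behind it; z points along the fingers, y is the line along which they close (so a half turn about z gives the same grasp; the last joint's range is limited). The gripper opens to 85 mm and grips with 20 to 120 N. Pads are 22 mm wide; open, the fingers measure 114 mm over their backs; the gripper's body (76 mm by 85 mm) begins 54 mm behind the grasp point. The pads swing forward as they close: fully open they stand 13 mm farther back than shut.
Start: joints at [-1.416, 0.477, 0.022, 1.555, -0.011, 1.109, -0.083], TCP at [0.175, 0.652, 0.231] pointing down, gripper open.
Joint ranges: [-2.96, 2.96], [-0.34, 2.1], [-1.41, 1.46], [0.24, 2.44], [-1.37, 4.51], [0.17, 1.92], [-2.96, 2.96]. Speed limits (rad/s): [2.39, 2.39, 3.14, 3.14, 3.14, 3.14, 3.14].

### API

Orientations are given as a unit quaternion [w, x, y, z].
In Python, from station import bot, imaging gives the robot as it stands.
- The arm moves only by the tool move_arm, never from a script. Its argument "commands" is a list that holds one entry, the list of rows, each a list of 7 numbers: the shift along the tool's x, y, z in m, then the turn, a rotation vector about the tool's x, y, z in degrees, then the finger opening in m, from 0 to 0.0854. In form: [[[x, y, z, rx, ry, rz, grip], ...]]. A call has 1 to 20 rows; each row shifts and turns the commanded pose from where the row before left it, along the tool's axes as they then stand; what a row does not reach is not made up. A row lasts 1/8 s, in which the tool goes at most 62.5 mm and 10.7 degrees, less where a joint would pass 70% of its speed; a pose out of reach is approached as far as the arm can. A call is refused whole if a number of a shift passes 0.0625 or a number of a turn 10.7, either way. A call with a gripper value outside its range is refused whole. The fingers move at their own pace and stop on an object; "squeeze" is the grip in N (left out, the last holds). Time passes only in rows, so rows that do not move let the fingers close. It gives the time, the measured TCP pose, the force, the opening and the grip force at its end, in the units of the state.
- bot.get_obs(): the state, without advancing time (a new reading comes with each control period).
- imaging.read_camera(name): name is "scene" or "top" or "wrist"; returns the picture (384x512x3 uint8, red, green, blue); there is no depth.
- imaging.calibration(name): a dict with "intrinsics" (3x3 intrinsics, pixels), "extrinsics" (4x4, takes a point from camera to world coordinates); the wrist camera has in their place "mount" (4x4, takes a point from camera to tool coordinates, whose origin is the TCP and whose axes are the flange's). Camera axes: x right, y down, z forward; pixel columns grow to the right and rows downward; lengths in m; the calibration is good to about 2 mm. The wrist camera is an equidistant fisheye: a pixel r from the principal point sees the ray r / f radians off the axis. A picture is of the moment at which its call begins: read the wrist's pose just before it. calibration takes no time and is no camera call.
- bot.hand_in(): hands the job in; it is judged then, once.
The state is a dict: "t": time; "q": joint angles; "joint_vel": joint speeds; "joint_torque": joint torques, N m; "eef_pos": TCP position; "tool_rot": TCP orientation; "contact_force": force on the tool from outside, world axes, zero at the start; "torque": the same for the moment, N m; "gripper_width": opening from 0.0 (shut) to 1.0 (fully open); "grasp_force": force on a finger pad.
Only numpy, scipy, OpenCV 4.12 (cv2) and the standard library are available. Lean on these libraries where they do the work, as an engineer would, in place of code of your own. Each camera call takes 0.05 s, during which the arm holds its last target. There are 200 camera calls.

### The job

File the card pack that is leaning against the small carton: stand it on its short end in the slanting sorter, behind the low front lip and in front of the packs already there. The foremost of these has slumped with its foot across the free place, so nudge it back gently with the new pack as you lower it in, do not drop it; at the end all four packs stand on the sorter's floor, flat against one another and parallel to the slanting back plate. Leave the glue stick, the tub of paper clips and the hand stamp as they are.

Things in the scene. Friction and masses are not known exactly. Their poses are not given: they have to be found in the camera images.
- card_pack_1: Banded pack of printed cards, rigid, 57 (its x) x 91 (its y) x 20 mm (its z). Origin: middle of its underside face (z = 0); it leans at 25 degrees from vertical, standing on a short end, against the top edge of the carton; y points up along the pack, z away from the carton. It is the one to file (about 0.09 kg). Easily gripped across its 57 mm width at the upper part, tool tilted along the pack.
- card_pack_1_mid (a point): Centre of the pack to be filed (45.5 mm from either short end, 10 mm from either face).
- pack_foot (a point): Middle of the lower short end of the pack to be filed, 45.5 mm below its centre.
- card_pack_2: Banded pack of printed cards, rigid, 57 (its x) x 91 (its y) x 25 mm (its z). Origin: middle of its underside face (z = 0); filed, flat against the sorter's back plate; y points up along the pack, z towards the lip.
- card_pack_2_mid (a point): Centre of that 25 mm thick pack.
- card_pack_3: Banded pack of printed cards, rigid, 57 (its x) x 91 (its y) x 17 mm (its z). Origin: middle of its underside face (z = 0); filed, in front of the 25 mm pack and flat against it; axes as that one.
- card_pack_3_mid (a point): Centre of that 17 mm thick pack.
- card_pack_4: Banded pack of printed cards, rigid, 57 (its x) x 91 (its y) x 22 mm (its z). Origin: middle of its underside face (z = 0); the foremost filed pack: it has slumped, top against the 17 mm pack, foot slid forward to about 4 mm from the lip, so it leans about 16 degrees more than the others. Loose; a push of a few newtons on its front face slides its foot back. Axes as the others.
- card_pack_4_mid (a point): Centre of that slumped 22 mm thick pack.
- bay: The sorter's bay, grey sheet metal, fixed to the desk. It reclines 30 degrees: z points up along the back plate (30 degrees from vertical), x is square to the plates, from back plate to front lip, y runs across. Origin: middle of the corner where back plate (x = 0) and floor (z = 0) meet, 12 mm above the desk. A pack standing on the floor has its centre at z = 46 mm.
- bay_lip (a point): Middle of the front lip's rolled top edge, in the bay's frame at x = 92, z = 40 mm. The edge is 6 mm thick, tops out at z = 43 mm and stands 1 mm into the bay; the lip's inner face is at x = 90 mm, so the flat floor, square to the plates, is 90 mm deep; four packs leave about 10 mm to spare.
- bay_back (a point): Middle of the back plate's top edge (75 mm above the bay's floor). Back plate and lip are 80 mm wide; low cheeks at the sides are 22 mm high and 72 mm apart inside (bay's y = +-36 mm).
- sorter: The sorter's foot on the desk (fixed): a 125 x 86 mm plate; origin under it at desk level, its x axis is the horizontal direction of the bay's x axis.
- staple_box: Small printed carton, 40 (x) x 78 (y) x 30 mm, fixed; the pack to be filed leans on the top edge of its +x side. Origin: middle of its underside.
- glue_stick: Glue stick standing upright, 28 mm in diameter, 91 mm high; origin under it. Leave alone.
- clip_tub: Round tub of paper clips, 62 mm wide, 36 mm high; origin under it. Leave alone.
- stamp_b: Hand stamp standing on its base, 27 x 48 x 66 mm; origin under it. Leave alone.
There are look-alikes about, which are no part of the job. What is shaped like the card_pack_1 but blue or orange is not meant. Leave any red or turquoise look-alike of the card_pack_3 alone.

How it is judged:
By the outcome, as a careful person would: the job done as asked, in the order asked, and still so for the second after the job is handed in, with the robot touching nothing.
It also fails if it takes over 51 s, if anything falls off the work surface, if the arm or the gripper's body presses on something with over 40 N, if the wrist force passes 120 N, or if a joint passes its speed limit or range.

## Working session

There is one attempt and no reset: what is moved stays moved. The work goes in short steps, Python scripts to look and compute and a tool call to move; the robot and the scene stay as the last step left them, time stands still between calls to the robot, and variables do not carry over. Pictures are saved under pics/ and viewed, at most 10 in all, crops included, and the job is handed in when it is done.

Besides the shell and the picture viewer there is one more tool, called after "Call:" as name(argument=value, ...), one argument or row to a line, values as JSON. move_arm: Moves the arm, as the interface text tells. Its arguments: {"type":"object","properties":{"commands":{"type":"array","items":{"type":"array","items":{"type":"array","items":{"type":"number"}}}},"squeeze":{"type":"number"}},"required":["commands"]}

```bash
mkdir -p pics; ls
python3 - <<'E'
from station import bot, imaging
import cv2,numpy as np
np.set_printoptions(precision=4,suppress=True)
o=bot.get_obs(); print(o)
for n in ("scene","top","wrist"):
    im=imaging.read_camera(n); cv2.imwrite(f"pics/{n}0.png",im[:,:,::-1]); print(n,imaging.calibration(n))
a=cv2.imread("pics/scene0.png");b=cv2.imread("pics/top0.png")
cv2.imwrite("pics/scene0b.png",cv2.resize(a,(800,600),interpolation=3))
cv2.imwrite("pics/top0b.png",cv2.resize(b,(800,600),interpolation=3))
E
```

```text
pics
{'t': 0.0, 'q': array([-1.4161,  0.4778,  0.0223,  1.5565, -0.0115,  1.1093, -0.0831]), 'joint_vel': array([-0.    , -0.    , -0.0007,  0.    ,  0.0015,  0.0021, -0.0004]), 'joint_torque': array([ -0.0002, -59.6462,   1.6077, -28.1193,   0.0125,   0.0093,
        -0.    ]), 'eef_pos': array([0.1752, 0.6512, 0.2303]), 'tool_rot': array([-0.0001,  0.131 ,  0.9914, -0.0009]), 'contact_force': array([-0.3909,  0.7233,  0.2644]), 'torque': array([-0.0371, -0.0117,  0.0306]), 'grasp_force': 0.0, 'gripper_width': 1.0016977557404445}
scene {'intrinsics': array([[347.6312,   0.    , 252.0664],
       [  0.    , 347.6312, 190.7325],
       [  0.    ,   0.    ,   1.    ]]), 'extrinsics': array([[ 0.5168, -0.549 ,  0.6568, -0.0713],
       [-0.8561, -0.3249,  0.402 , -0.4137],
       [-0.0074, -0.7701, -0.6379,  0.7226],
       [ 0.    ,  0.    ,  0.    ,  1.    ]])}
top {'intrinsics': array([[372.2923,   0.    , 252.7111],
       [  0.    , 372.2923, 183.4842],
       [  0.    ,   0.    ,   1.    ]]), 'extrinsics': array([[-0.0005, -0.998 ,  0.0629,  0.5264],
       [-0.9999, -0.0004, -0.0148, -0.0184],
       [ 0.0148, -0.0629, -0.9979,  0.9281],
       [ 0.    ,  0.    ,  0.    ,  1.    ]])}
wrist {'intrinsics': array([[297.3186,   0.    , 254.9497],
       [  0.    , 297.3186, 189.7576],
       [  0.    ,   0.    ,   1.    ]]), 'mount': array([[ 0.0005, -0.9558, -0.294 ,  0.0757],
       [ 1.    ,  0.0005,  0.0002,  0.0002],
       [-0.    , -0.294 ,  0.9558, -0.1425],
       [ 0.    ,  0.    ,  0.    ,  1.    ]])}
```

View pics/scene0b.png

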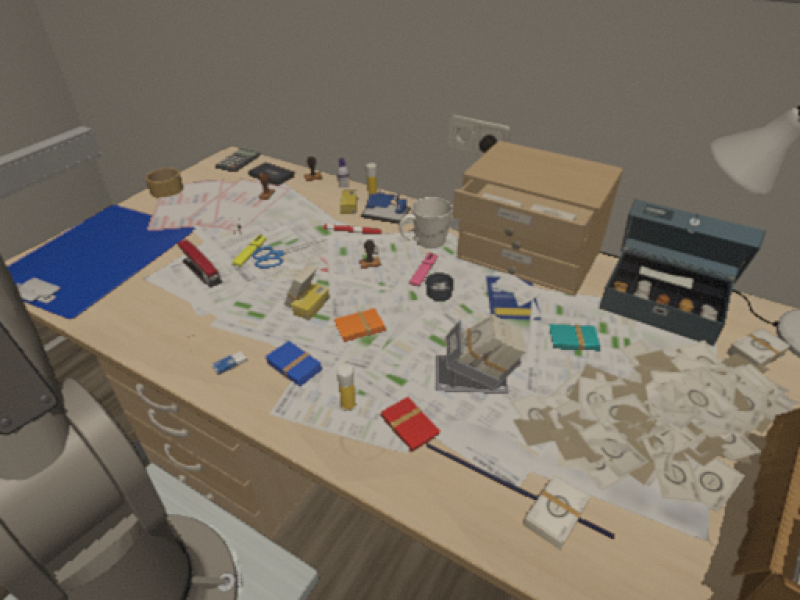

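View pics/top0b.png

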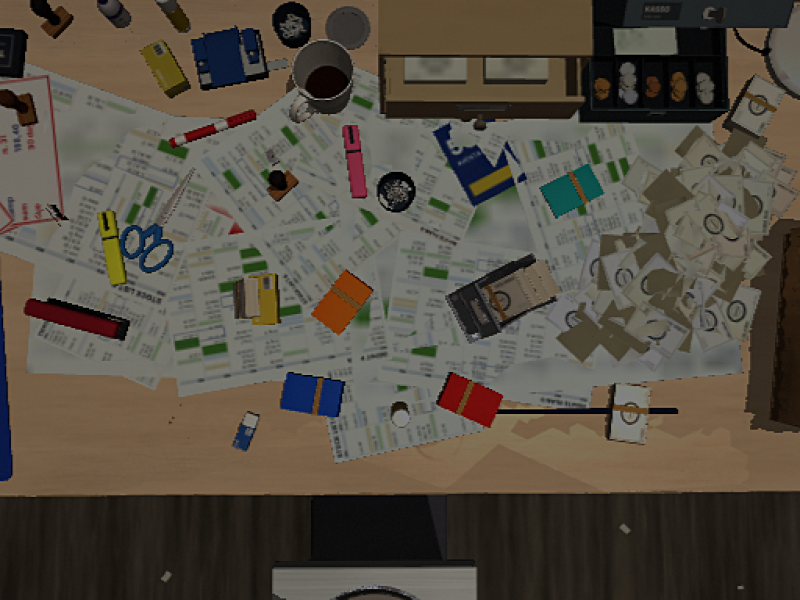

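The scene view shows the carton with the leaning pack near (310,290) and the sorter near (480,360). In the top view they are at (257,298) and (505,297). I'll enlarge both.

Run:
```python
import cv2,numpy as np
a=cv2.imread("pics/scene0.png");b=cv2.imread("pics/top0.png")
def crop(im,x,y,w,h,s):
    c=im[y:y+h,x:x+w]; c=cv2.convertScaleAbs(c,alpha=1.6,beta=10)
    return cv2.resize(c,(w*s,h*s),interpolation=cv2.INTER_CUBIC)
# scale 8: 50x37 ; sorter tiles
A=crop(a,275,198,64,56,6); B=crop(b,280,158,80,64,5)
C=crop(a,180,165,40,40,10);D=crop(b,143,170,40,40,10)
cv2.imwrite("pics/c1.png",np.vstack([np.hstack([crop(a,275,198,65,50,6)]),])); 
cv2.imwrite("pics/sorter.png",np.hstack([crop(a,275,198,57,60,7),crop(b,284,160,57,60,7)]))
cv2.imwrite("pics/pack.png",np.hstack([C,D]))
```

```text
(no output)
```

View pics/sorter.png

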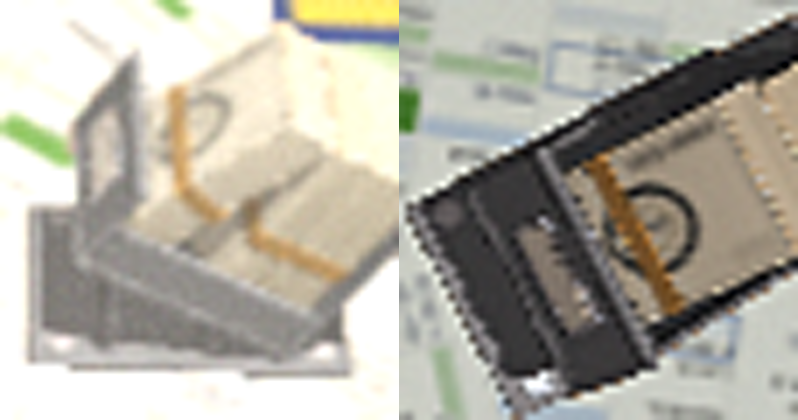

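View pics/pack.png

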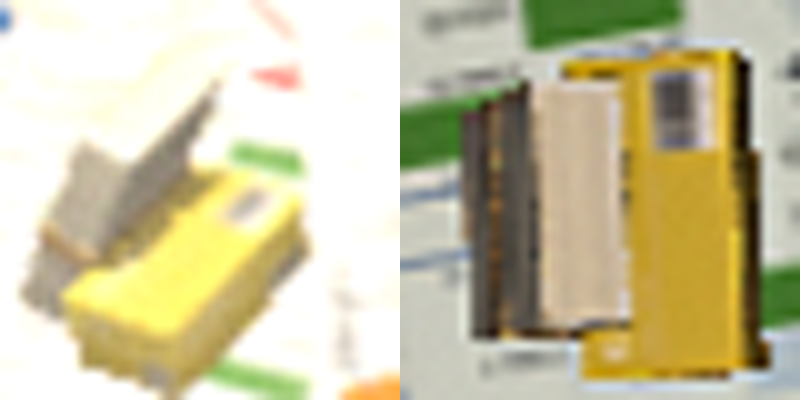

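The scene crop shows the lip panel with its top edge from about (80,128) to (138,52), and the base corners near (28,207), (30,362) and (348,372). In the top crop the lip's top edge runs (545,150)–(655,362). The pack's light top end spans (525..625, 80..330), beside the yellow carton. I'll fit poses from both views and overlay a wireframe.

```bash
cat > h.py <<'E'
import numpy as np, cv2
from station import bot, imaging
from scipy.spatial.transform import Rotation as R
from scipy.optimize import least_squares
np.set_printoptions(precision=4,suppress=True)
CAL={n:imaging.calibration(n) for n in ("scene","top","wrist")}
def proj(n,P):
    P=np.atleast_2d(P);E=np.linalg.inv(CAL[n]["extrinsics"]);c=P@E[:3,:3].T+E[:3,3]
    K=CAL[n]["intrinsics"];return c[:,:2]/c[:,2:]*K[0,0]+K[:2,2]
def Rt(o): q=o["tool_rot"];return R.from_quat([q[1],q[2],q[3],q[0]]).as_matrix()
def projw(o,P,E=None):
    M=CAL["wrist"]["mount"];T=np.eye(4);T[:3,:3]=Rt(o);T[:3,3]=o["eef_pos"]
    E=np.linalg.inv(T@M);c=np.atleast_2d(P)@E[:3,:3].T+E[:3,3]
    th=np.arctan2(np.hypot(c[:,0],c[:,1]),c[:,2]);ph=np.arctan2(c[:,1],c[:,0]);K=CAL["wrist"]["intrinsics"]
    return K[:2,2]+K[0,0]*th[:,None]*np.c_[np.cos(ph),np.sin(ph)]
def rz(a): return R.from_euler("z",a).as_matrix()
def carton(p,L): return np.array([p[0],p[1],0])+np.atleast_2d(L)@rz(p[2]).T
s25,c25=np.sin(np.radians(25)),np.cos(np.radians(25))
def pack(p,L): # local x(width) y(up along) from foot, z(thickness from back face); p=carton pose + offset
    L=np.atleast_2d(L);B=20e-3+30e-3*s25/c25
    # pack x such that x,y,z right-handed: y=up(-s,0,c) z=(c,0,s): x=y×z
    Y=np.array([-s25,0,c25]);Z=np.array([c25,0,s25]);X=np.cross(Y,Z)
    return carton(p,np.array([B,p[3],0])+L[:,:1]*X+L[:,1:2]*Y+L[:,2:]*Z)
def bayax(yaw):
    h=np.array([np.cos(yaw),np.sin(yaw),0]);Z=np.array([0,0,1.]);c,s=np.cos(np.pi/6),.5
    x=c*h+s*Z;z=c*Z-s*h;return np.c_[x,np.cross(z,x),z]
def bay(p,L): # p: sorter x,y,yaw, d
    h=np.array([np.cos(p[2]),np.sin(p[2]),0]);o=np.array([p[0],p[1],.012])+p[3]*h
    return o+np.atleast_2d(L)@bayax(p[2]).T
E
cat > fit.py <<'E'
from h import *
def tD(u,v): return np.array([143+(u-400)/10,170+v/10])
def sC(u,v): return np.array([180+u/10,165+v/10])
def tS(u,v): return np.array([284+(u-399)/7,160+v/7])
def sS(u,v): return np.array([275+u/7,198+v/7])
w=.0285
def f1(p):
    r=[]
    for L,px in [((-.02,-.039,.03),(583,377)),((.02,.039,.03),(0,0))][:0]: pass
    cs=np.array([[.02,.039,.03],[-.02,.039,.03],[-.02,-.039,.03],[.02,-.039,.03]])
    # order set by yaw~+90deg: local x -> +y(left), local y -> -x (down)
    r+=list(proj("top",carton(p,cs))-np.array([tD(583,377),tD(750,368),tD(742,52),tD(564,64)]))
    r+=list(proj("scene",carton(p,cs[:3]))-np.array([sC(65,298),sC(178,337),sC(303,203)]))
    pk=np.array([[w,.091,0],[-w,.091,0],[w,.091,.02],[-w,.091,.02]])
    P=pack(p,pk)
    i=np.argsort(P[:,0])  # small x = near/down
    near=[k for k in i[:2]];far=[k for k in i[2:]]
    near=sorted(near,key=lambda k:P[k,1]);far=sorted(far,key=lambda k:P[k,1]) # small y = back face
    obs={near[0]:tD(630,328),near[1]:tD(535,332),far[0]:tD(622,80),far[1]:tD(528,82)}
    r+=[proj("top",P[k])[0]-obs[k] for k in obs]
    obs={near[0]:sC(122,167),near[1]:sC(75,145),far[0]:sC(220,78)}
    r+=[proj("scene",P[k])[0]-obs[k] for k in obs]
    return np.ravel(r)
s1=least_squares(f1,[.55,.28,np.pi/2,0],loss="soft_l1");print(s1.x,np.degrees(s1.x[2]));print(f1(s1.x).reshape(-1,2))
def f2(p):
    H=lambda a,b,c:np.array([p[0],p[1],0])+rz(p[2])@np.array([a,b,c])
    r=[]
    r+=list(proj("top",[H(.0625,-.043,.002),H(.0625,.043,.002)])-np.array([tS(406,203),tS(515,414)]))
    r+=list(proj("top",bay(p,[[.092,-.04,.043],[.092,.04,.043]]))-np.array([tS(543,150),tS(653,362)]))
    r+=list(proj("scene",bay(p,[[.092,-.04,.043],[.092,.04,.043]]))-np.array([sS(138,52),sS(80,128)]))
    r+=list(proj("scene",[H(.0625,-.043,.002),H(.0625,.043,.002),H(-.0625,.043,.002)])-np.array([sS(28,207),sS(30,360),sS(348,372)]))
    return np.ravel(r)
s2=least_squares(f2,[.57,-.1,2.05,-.02],loss="soft_l1");print(s2.x,np.degrees(s2.x[2]));print(f2(s2.x).reshape(-1,2))
np.savez("fit.npz",c=s1.x,s=s2.x)
E
python3 fit.py
```

```text
[0.5632 0.1707 1.6337 0.0002] 93.60500290555721
[[-0.271   0.7241]
 [-0.2668  0.5643]
 [-1.1133 -0.1548]
 [ 0.0709 -0.3276]
 [-0.1274 -0.3494]
 [-0.6833 -0.3978]
 [ 0.695  -1.2078]
 [ 0.2995  0.4826]
 [ 0.8605  0.5588]
 [-0.1319  0.1919]
 [ 0.3538  0.2029]
 [ 0.662  -0.2271]
 [ 0.0323 -1.9479]
 [ 1.4881 -1.4443]]
[ 0.5614 -0.1866  2.0413 -0.0323] 116.9589600430439
[[-0.4902 -0.1514]
 [-0.1947  0.556 ]
 [-0.8457 -0.7767]
 [-0.0896  0.7454]
 [-0.3164 -1.5904]
 [ 8.6319  8.6367]
 [ 0.3612 -0.8693]
 [-0.3166  0.1136]
 [ 1.0866  0.7778]]
```

Both fits agree to about 1–2 px. The one outlier is a lip corner I misread in the scene view. Next I'll work out the pregrasp move.

```bash
cat >> h.py <<'E'
F=dict(np.load("fit.npz"))
def Rpick(yaw,tilt):
    h=np.array([np.cos(yaw),np.sin(yaw),0]);Z=np.array([0,0,1.]);c,s=np.cos(np.radians(tilt)),np.sin(np.radians(tilt))
    x=c*h+s*Z;z=s*h-c*Z;return np.c_[x,np.cross(z,x),z]
def togo(P,Rg,o=None,tag=""):
    o=o or bot.get_obs();A=Rt(o);w=np.degrees(R.from_matrix(A.T@Rg).as_rotvec())
    print(tag,"turn deg",w,"norm",np.linalg.norm(w),"shift before turn axes",A.T@(P-o["eef_pos"])*1e3,"after turn axes mm",Rg.T@(P-o["eef_pos"])*1e3)
E
python3 - <<'E'
from h import *
c=F["c"];Rg=Rpick(c[2],25);P=pack(c,[0,.052,.014])[0]
print(P,Rg,pack(c,[0,0,.01]),pack(c,[0,.0455,.01]))
togo(P-.09*Rg[:,2],Rg)
print("bay o",bay(F["s"],[0,0,0]),"lip",bay(F["s"],[.092,0,.04]),bay(F["s"],[[.074,0,0]]))
E
```

```text
[0.5614 0.1954 0.053 ] [[-0.057   0.998  -0.0266]
 [ 0.9045  0.0629  0.4218]
 [ 0.4226  0.     -0.9063]] [[0.5602 0.2137 0.0042]] [[0.5614 0.1945 0.0455]]
 turn deg [-15.6185  21.722   70.129 ] norm 75.05908113033935 shift before turn axes [-503.4952 -375.9415   96.512 ] after turn axes mm [-509.4765  356.6933 -131.7485]
bay o [[ 0.5761 -0.2154  0.012 ]] lip [[ 0.549  -0.1622  0.0926]] [[ 0.547  -0.1583  0.049 ]]
```

Call:
move_arm(
  commands=[
    [[-0.042,-0.0313,0.008,0,0,0,0.0854],[-0.042,-0.0313,0.008,0,0,0,0.0854],[-0.042,-0.0313,0.008,0,0,0,0.0854],[-0.042,-0.0313,0.008,0,0,0,0.0854],[-0.042,-0.0313,0.008,0,0,0,0.0854],[-0.042,-0.0313,0.008,0,0,0,0.0854],[-0.042,-0.0313,0.008,0,0,0,0.0854],[-0.042,-0.0313,0.008,0,0,0,0.0854],[-0.042,-0.0313,0.008,0,0,0,0.0854],[-0.042,-0.0313,0.008,0,0,0,0.0854],[-0.042,-0.0313,0.008,0,0,0,0.0854],[-0.042,-0.0313,0.008,0,0,0,0.0854],[0,0,0,-1.95,2.72,8.77,0.0854],[0,0,0,-1.95,2.72,8.77,0.0854],[0,0,0,-1.95,2.72,8.77,0.0854],[0,0,0,-1.95,2.72,8.77,0.0854],[0,0,0,-1.95,2.72,8.77,0.0854],[0,0,0,-1.95,2.72,8.77,0.0854],[0,0,0,-1.95,2.72,8.77,0.0854],[0,0,0,-1.95,2.72,8.77,0.0854]],
  ],
)

```text
t: 2.65
eef_pos: [0.5645, 0.158, 0.1351]
tool_rot: [-0.159, 0.67, 0.709, 0.149]
contact_force: [0.4, 0.1, 0.7]
gripper_width: 0.998
grasp_force: 0.0
```

```bash
cat >> h.py <<'E'
def shot(name,segs,o=None):
    o=o or bot.get_obs();im=imaging.read_camera("wrist")[:,:,::-1].copy();cv2.imwrite(f"pics/{name}_raw.png",im)
    im=cv2.convertScaleAbs(im,alpha=1.4,beta=5);im=cv2.resize(im,None,fx=1.5625,fy=1.5625,interpolation=3)
    for a,b in segs:
        t=np.linspace(0,1,12)[:,None];q=projw(o,np.array(a)*(1-t)+np.array(b)*t)*1.5625
        cv2.polylines(im,[np.int32(np.round(q*8))],False,(0,255,0),1,cv2.LINE_AA,3)
    cv2.imwrite(f"pics/{name}.png",im)
def box(f,p,lo,hi):
    import itertools
    C=[np.array(v) for v in itertools.product(*zip(lo,hi))]
    return [(f(p,a)[0],f(p,b)[0]) for a,b in itertools.combinations(C,2) if (a!=b).sum()==1]
def pickbox(): return box(carton,F["c"],(-.02,-.039,0),(.02,.039,.03))+box(pack,F["c"],(-.0285,0,0),(.0285,.091,.02))
E
python3 - <<'E'
from h import *
o=bot.get_obs();c=F["c"];Rg=Rpick(c[2],25);P=pack(c,[0,.052,.014])[0]
togo(P,Rg,o);print(o["t"],o["q"],o["contact_force"])
shot("w1",pickbox(),o)
E
```

```text
turn deg [ 0.0424 -0.1775 -0.334 ] norm 0.38054477581774787 shift before turn axes [-1.0025 -0.839  90.1819] after turn axes mm [-0.7184 -0.7772 90.1852]
2.65 [-0.3399  0.4739  0.2552  1.9253 -0.748   0.8848  0.4679] [0.4176 0.0671 0.7015]
```

View pics/w1.png

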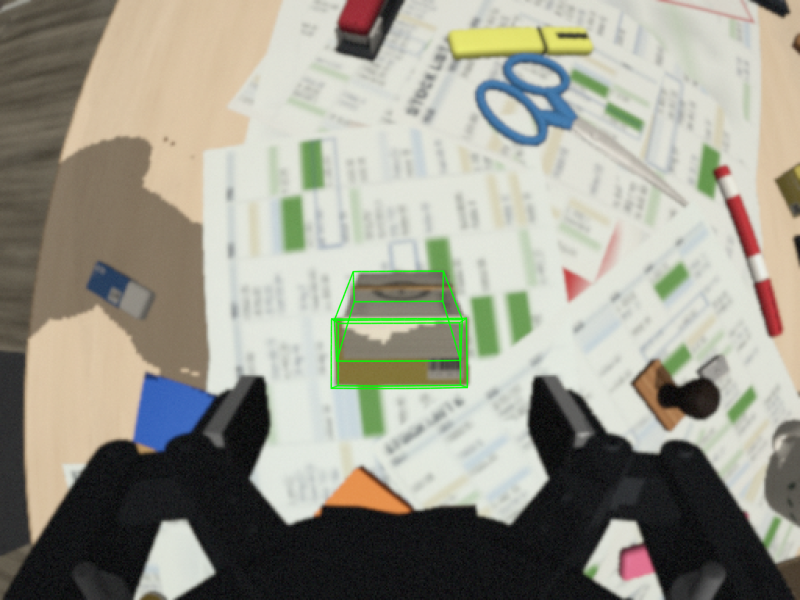

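The wireframe lies on the pack (about (335..467, 272..387)) and on the carton to within a pixel or two. I'll descend and grip.

Call:
move_arm(
  commands=[
    [[-0.001,-0.001,0.015,0,0,-0.33,0.0854],[0,0,0.015,0,0,0,0.0854],[0,0,0.015,0,0,0,0.0854],[0,0,0.015,0,0,0,0.0854],[0,0,0.015,0,0,0,0.0854],[0,0,0.015,0,0,0,0.0854],[0,0,0,0,0,0,0.0854],[0,0,0,0,0,0,0.065],[0,0,0,0,0,0,0.05],[0,0,0,0,0,0,0.05],[0,0,0,0,0,0,0.05],[0,0,0,0,0,0,0.05],[0,0,0,0,0,0,0.05]],
  ],
  squeeze=35,
)

```text
t: 4.32
eef_pos: [0.5618, 0.1952, 0.0539]
tool_rot: [-0.158, 0.666, 0.713, 0.15]
contact_force: [1.1, -2.3, 4.6]
gripper_width: 0.651
grasp_force: 42.4
```

Run:
```python
from h import *
o=bot.get_obs();c=F["c"];Rg=Rpick(c[2],25);P=pack(c,[0,.052,.014])[0]
togo(P,Rg,o);print(o["t"],o["contact_force"],o["gripper_width"],o["grasp_force"])
```

```text
turn deg [ 0.0713 -0.1032  0.2988] norm 0.32402265330747637 shift before turn axes [-0.1447 -0.3895  0.852 ] after turn axes mm [-0.1452 -0.3877  0.8527]
4.325 [ 1.0945 -2.3391  4.6075] 0.6505188768170551 42.403687834739685
```

Call:
move_arm(
  commands=[
    [[0.003,0,-0.006,0,0,0,0.05],[0.006,0,-0.013,0,0,0,0.05],[0.008,0,-0.018,0,0,0,0.05],[0.012,0,-0.026,0,0,0,0.05],[0.017,0,-0.036,0,0,0,0.05],[0.017,0,-0.036,0,0,0,0.05],[0,0,0,0,0,0,0.05]],
  ],
)

```text
t: 5.2
eef_pos: [0.5629, 0.1954, 0.2071]
tool_rot: [-0.156, 0.666, 0.714, 0.152]
contact_force: [-0.8, 0.4, -1.2]
gripper_width: 0.652
grasp_force: 41.8
```

```bash
cat >> h.py <<'E'
TX,TY=.0142,.0529
def place(xb,zf,yc=0,tilt=0): # xb bay x of pack back face, zf foot height; tilt deg>0: top towards lip, about foot-back edge
    s=F["s"];A=bayax(s[2]);r=np.radians(tilt);B=A@R.from_euler("y",r).as_matrix()
    P=bay(s,[xb,yc,zf])[0]+B@np.array([TX,0,TY])
    return P,np.c_[B[:,0],-B[:,1],-B[:,2]]
def baybox():
    s=F["s"];b=box(bay,s,(.09,-.04,0),(.094,.04,.043))
    b+=box(bay,s,(-.002,-.04,0),(0,.04,.075))+[(bay(s,[0,y,.022])[0],bay(s,[.09,y,.022])[0]) for y in(-.036,.036)]
    return b+box(bay,s,(0,-.0285,0),(.042,.0285,.091))
def inbay(o=None):
    o=o or bot.get_obs();s=F["s"];A=bayax(s[2]);B=Rt(o)@np.diag([1,-1,-1])
    p=A.T@(o["eef_pos"]-B@np.array([TX,0,TY])-bay(s,[0,0,0])[0])*1e3
    print("t",o["t"],"foot-back mm",p,"rot",np.degrees(R.from_matrix(A.T@B).as_rotvec()),"Fbay",A.T@o["contact_force"],"grip",o["gripper_width"],o["grasp_force"])
E
python3 - <<'E'
from h import *
o=bot.get_obs();print(o["t"],o["eef_pos"],o["contact_force"],o["grasp_force"])
P,Rg=place(.08,.11);print(P,Rg);togo(P,Rg,o)
E
```

```text
5.2 [0.5629 0.1954 0.2071] [-0.7799  0.3636 -1.1966] 41.840583086013794
[ 0.576  -0.2153  0.2002] [[-0.3926  0.8913 -0.2267]
 [ 0.7719  0.4534  0.4457]
 [ 0.5    -0.     -0.866 ]]
 turn deg [ 11.1678   4.8585 -20.2229] norm 23.607006304642045 shift before turn axes [-374.4946  -14.6831 -168.6298] after turn axes mm [-325.634  -174.4882 -180.0396]
```

Call:
move_arm(
  commands=[
    [[-0.0234,-0.001,-0.0106,0,0,0,0.05],[-0.0468,-0.0018,-0.0211,0,0,0,0.05],[-0.0468,-0.0018,-0.0211,0,0,0,0.05],[-0.0468,-0.0018,-0.0211,0,0,0,0.05],[-0.0468,-0.0018,-0.0211,0,0,0,0.05],[-0.0468,-0.0018,-0.0211,0,0,0,0.05],[-0.0468,-0.0018,-0.0211,0,0,0,0.05],[-0.0468,-0.0018,-0.0211,0,0,0,0.05],[-0.0235,-0.001,-0.0105,0,0,0,0.05],[0,0,0,3.72,1.62,-6.74,0.05],[0,0,0,3.72,1.62,-6.74,0.05],[0,0,0,3.72,1.62,-6.74,0.05],[0,0,0,0,0,0,0.05]],
  ],
)

```text
t: 6.82
eef_pos: [0.5748, -0.214, 0.1954]
tool_rot: [-0.224, 0.505, 0.823, 0.133]
contact_force: [0.5, 0.4, -1.6]
gripper_width: 0.648
grasp_force: 41.8
```

Run:
```python
from h import *
o=bot.get_obs();inbay(o);P,Rg=place(.08,.11);togo(P,Rg,o)
B=Rt(o)@np.diag([1,-1,-1]);f0=o["eef_pos"]-B@np.array([TX,0,TY])
held=box(lambda p,L:np.atleast_2d(f0+B@np.asarray(L)),None,(0,-.0285,0),(.02,.0285,.091))
shot("w2",baybox()+held,o)
```

```text
t 6.825 foot-back mm [ 79.2158   0.8728 104.965 ] rot [ 0.4063 -0.1819 -0.1315] Fbay [-0.6786 -0.6031 -1.432 ] grip 0.6476997422772155 41.80905997753143
 turn deg [-0.4063 -0.1819 -0.1315] norm 0.46414608713643896 shift before turn axes [ 0.9695  0.4275 -4.9917] after turn axes mm [ 0.9526  0.4651 -4.9916]
```

View pics/w2.png

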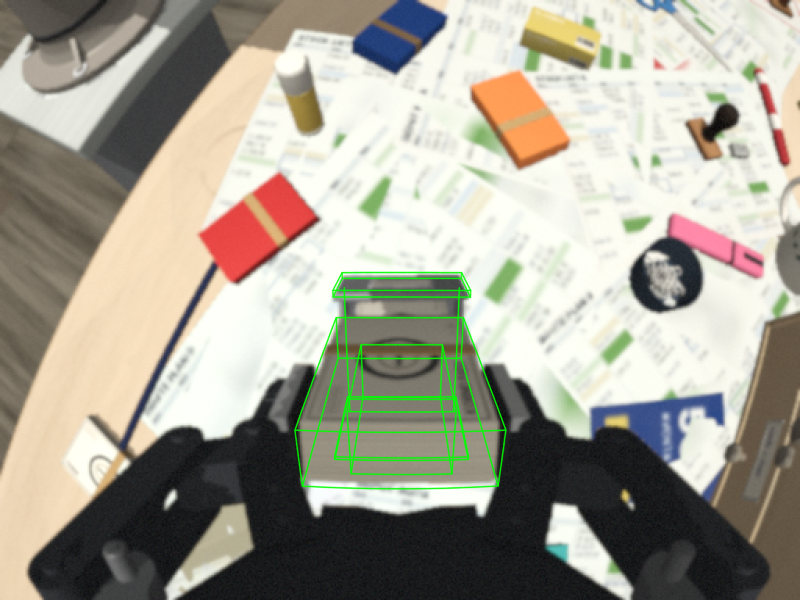

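The held pack's wireframe matches, and the lip's wireframe sits at about (335..470, 272..297). I'll zoom in on the lip to check it to the pixel.

Run:
```python
import cv2
from h import *
im=cv2.imread("pics/w2_raw.png")[165:255,195:320];im=cv2.convertScaleAbs(im,alpha=1.5,beta=5)
cv2.imwrite("pics/w2c.png",cv2.resize(im,None,fx=6,fy=6,interpolation=3))
o=bot.get_obs()
B=Rt(o)@np.diag([1,-1,-1]);f0=o["eef_pos"]-B@np.array([TX,0,TY])
s=F["s"];g=lambda L:(projw(o,L)-[195,165])*6
print("lip top outer/inner",g(bay(s,[[.095,-.04,.04],[.095,.04,.04],[.092,-.04,.043],[.092,.04,.043],[.089,-.04,.04],[.089,.04,.04]])))
print("foot front, top front",g(f0+np.array([[.02,-.0285,0],[.02,.0285,0],[.02,-.0285,.091],[.02,.0285,.091]])@B.T))
```

```text
lip top outer/inner [[637.0699 108.9509]
 [113.6748 110.0834]
 [639.0998 133.3394]
 [111.8023 134.473 ]
 [635.5163 146.5188]
 [115.3521 147.6333]]
foot front, top front [[607.2389 227.842 ]
 [119.1478 227.5752]
 [770.6158 659.643 ]
 [-39.3002 659.788 ]]
```

View pics/w2c.png

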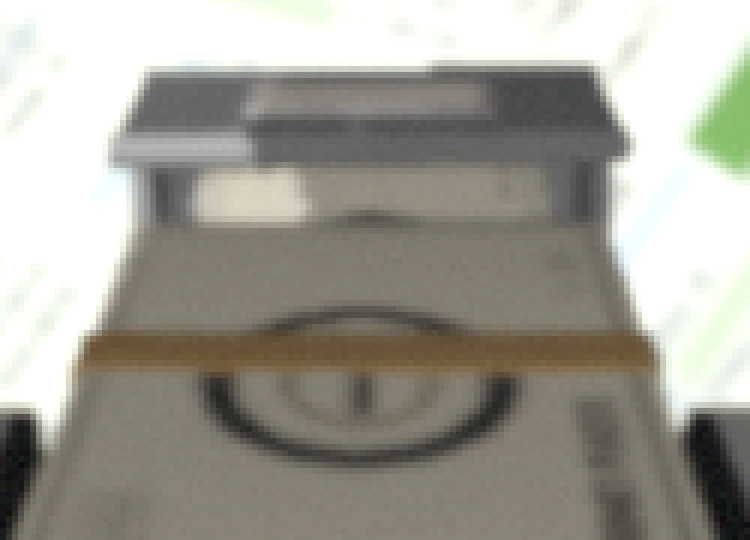

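The rolled edge lies at v≈130–163 in the crop, against a predicted 109–147. The held foot matches at v≈227, so the bay is about 2.5 mm farther back along its axis than I fitted. I'll correct that and plan the descent.

Run:
```python
from h import *
s=F["s"].copy();s[3]-=.0025;np.savez("fit.npz",c=F["c"],s=s);F["s"]=s
o=bot.get_obs();inbay(o);P,Rg=place(.08,.052);togo(P,Rg,o)
```

```text
t 6.875 foot-back mm [ 81.2138   1.6624 104.1446] rot [ 0.3571 -0.131  -0.2751] Fbay [-0.2824  0.1169 -0.6132] grip 0.6498499042248542 41.80843234062195
 turn deg [-0.3571 -0.131  -0.2751] norm 0.46942535852087464 shift before turn axes [-1.2043  1.5954 52.1641] after turn axes mm [-1.0919  1.2647 52.1756]
```

Call:
move_arm(
  commands=[
    [[-0.001,0.001,0.01,-0.4,-0.1,-0.2,0.05],[0,0,0.014,0,0,0,0.05],[0,0,0.014,0,0,0,0.05],[0,0,0.01,0,0,0,0.05],[0,0,0.004,0,0,0,0.05],[0,0,0,0,0,0,0.05],[0,0,0,0,0,0,0.05]],
  ],
)

```text
t: 7.75
eef_pos: [0.5638, -0.1933, 0.1511]
tool_rot: [-0.22, 0.505, 0.823, 0.136]
contact_force: [0.2, -0.3, -0.6]
gripper_width: 0.647
grasp_force: 41.8
```

Run:
```python
from h import *
inbay();o=bot.get_obs();inbay(o);P,Rg=place(.08,.052);togo(P,Rg,o)
```

```text
t 7.75 foot-back mm [79.382   0.8203 53.6944] rot [-0.0734  0.0593 -0.0107] Fbay [-0.636  -0.0043 -0.3167] grip 0.6470134264711696 41.809042096138
t 7.75 foot-back mm [79.382   0.8203 53.6944] rot [-0.0734  0.0593 -0.0107] Fbay [-0.636  -0.0043 -0.3167] grip 0.6470134264711696 41.809042096138
 turn deg [ 0.0734  0.0593 -0.0107] norm 0.09496372016150255 shift before turn axes [0.5651 0.8831 1.6802] after turn axes mm [0.5632 0.8854 1.6796]
```

Call:
move_arm(
  commands=[
    [[-0.002,0,0,0,0,0,0.05],[-0.002,0,0,0,0,0,0.05],[-0.002,0,0,0,0,0,0.05],[0,0,0,0,0,0,0.05]],
  ],
)

```text
t: 8.25
eef_pos: [0.5658, -0.1977, 0.1476]
tool_rot: [-0.22, 0.505, 0.823, 0.135]
contact_force: [-0.9, -0.4, -2.0]
gripper_width: 0.649
grasp_force: 41.8
```

```bash
python3 -c "
from h import *
inbay()"
```

```text
t 8.25 foot-back mm [73.4792  1.0287 53.0826] rot [-0.0379  0.011  -0.0225] Fbay [-0.9102  0.9987 -1.8048] grip 0.6488619987561325 41.80984854698181
```

Call:
move_arm(
  commands=[
    [[-0.0015,0,0,0,0,0,0.05],[-0.0015,0,0,0,0,0,0.05],[0,0,0,0,0,0,0.05]],
  ],
)

```text
t: 8.62
eef_pos: [0.5671, -0.1998, 0.1462]
tool_rot: [-0.22, 0.505, 0.823, 0.136]
contact_force: [-1.2, 0.5, -0.8]
gripper_width: 0.651
grasp_force: 41.8
```

```bash
python3 -c "
from h import *
inbay()"
```

```text
t 8.625 foot-back mm [70.668   0.8824 53.0988] rot [-0.0447  0.005  -0.0059] Fbay [ 0.4423  0.8321 -1.1811] grip 0.650728454626671 41.776419281959534
```

Call:
move_arm(
  commands=[
    [[-0.0015,0,0,0,0,0,0.05],[-0.0015,0,0,0,0,0,0.05],[0,0,0,0,0,0,0.05]],
  ],
)

```text
t: 9.0
eef_pos: [0.5682, -0.2021, 0.1446]
tool_rot: [-0.22, 0.505, 0.823, 0.136]
contact_force: [-0.5, 0.8, -0.4]
gripper_width: 0.65
grasp_force: 41.8
```

```bash
python3 -c "
from h import *
inbay()"
```

```text
t 9.0 foot-back mm [67.6192  0.9313 52.948 ] rot [-0.0353  0.0082 -0.0074] Fbay [ 0.5702  0.069  -0.8175] grip 0.6495651303094689 41.761415004730225
```

Call:
move_arm(
  commands=[
    [[-0.0015,0,0,0,0,0,0.05],[0,0,0,0,0,0,0.05]],
  ],
)

```text
t: 9.25
eef_pos: [0.5689, -0.2035, 0.1439]
tool_rot: [-0.22, 0.505, 0.823, 0.135]
contact_force: [0.1, -1.0, 0.1]
gripper_width: 0.653
grasp_force: 41.8
```

Run:
```python
from h import *
inbay();o=bot.get_obs()
im=imaging.read_camera("wrist")[:,:,::-1][165:265,185:330]
a=cv2.resize(cv2.convertScaleAbs(im,alpha=1.5,beta=5),None,fx=4.5,fy=4.5,interpolation=3)
im=imaging.read_camera("scene")[:,:,::-1][178:258,265:345]
b=cv2.resize(cv2.convertScaleAbs(im,alpha=1.3),None,fx=4.5,fy=4.5,interpolation=3)
c=np.zeros((600,800,3),np.uint8);c[:450,:652]=a[:450,:652];cv2.imwrite("pics/p3a.png",a);cv2.imwrite("pics/p3b.png",b)
w=800-int(a.shape[1]*.65);A=cv2.resize(a,None,fx=.68,fy=.68);B=b
h=max(A.shape[0],B.shape[0]);c=np.zeros((h,A.shape[1]+B.shape[1],3),np.uint8);c[:A.shape[0],:A.shape[1]]=A;c[:B.shape[0],A.shape[1]:]=B
print(c.shape);cv2.imwrite("pics/p3.png",c[:,:800])
g=lambda L:(projw(o,L)-[185,165])*4.5*.68
print(g(bay(F["s"],[[.089,-.04,.041],[.089,.04,.041]])))
```

```text
t 9.25 foot-back mm [65.903   0.971  53.1474] rot [-0.043   0.0351 -0.0166] Fbay [-0.8145  0.3467  0.5367] grip 0.6526836445688902 41.75279080867767
(360, 803, 3)
[[384.9477  87.0007]
 [ 54.1613  86.9785]]
```

View pics/p3.png

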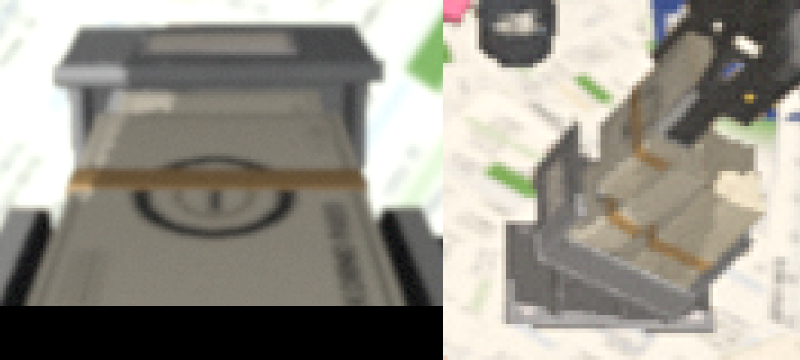

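The lip's inner edge is at v≈85, where the corrected fit predicts 87. The pack's foot is at v≈112, behind the lip, and forces are near zero. I'll lower it in small steps.

Call:
move_arm(
  commands=[
    [[0,0,0.003,0,0,0,0.05],[0,0,0.003,0,0,0,0.05],[0,0,0.003,0,0,0,0.05],[0,0,0.003,0,0,0,0.05],[0,0,0,0,0,0,0.05]],
  ],
)

```text
t: 9.98
eef_pos: [0.566, -0.1979, 0.133]
tool_rot: [-0.22, 0.505, 0.823, 0.135]
contact_force: [-0.1, -0.1, -0.4]
gripper_width: 0.651
grasp_force: 41.8
```

```bash
python3 -c "
from h import *
inbay()"
```

```text
t 9.975 foot-back mm [65.8796  1.0261 40.6258] rot [-0.0209  0.0425 -0.0152] Fbay [-0.2297  0.1395 -0.335 ] grip 0.651456511649538 41.82820022106171
```

Call:
move_arm(
  commands=[
    [[0,0,0.003,0,0,0,0.05],[0,0,0.003,0,0,0,0.05],[0,0,0.003,0,0,0,0.05],[0,0,0,0,0,0,0.05]],
  ],
)

```text
t: 10.48
eef_pos: [0.5639, -0.1938, 0.1254]
tool_rot: [-0.22, 0.505, 0.823, 0.135]
contact_force: [-0.2, 0.4, -0.5]
gripper_width: 0.65
grasp_force: 41.8
```

```bash
python3 -c "
from h import *
inbay()"
```

```text
t 10.475 foot-back mm [66.094   1.0485 31.6855] rot [-0.0191  0.0105 -0.0161] Fbay [ 0.1968  0.023  -0.6361] grip 0.6502121733911118 41.831132769584656
```

Call:
move_arm(
  commands=[
    [[0,0,0.003,0,0,0,0.05],[0,0,0.003,0,0,0,0.05],[0,0,0.003,0,0,0,0.05],[0,0,0,0,0,0,0.05]],
  ],
)

```text
t: 10.98
eef_pos: [0.5619, -0.1897, 0.1177]
tool_rot: [-0.221, 0.505, 0.823, 0.135]
contact_force: [-0.9, 1.3, -0.8]
gripper_width: 0.647
grasp_force: 41.8
```

```bash
python3 -c "
from h import *
inbay()"
```

```text
t 10.975 foot-back mm [66.209   0.9772 22.7374] rot [-0.0231  0.0022 -0.0111] Fbay [ 0.9755  0.1694 -1.4898] grip 0.6470091685417196 41.82693958282471
```

Call:
move_arm(
  commands=[
    [[0,0,0.003,0,0,0,0.05],[0,0,0.003,0,0,0,0.05],[0,0,0.003,0,0,0,0.05],[0,0,0.003,0,0,0,0.05],[0,0,0,0,0,0,0.05]],
  ],
)

```text
t: 11.6
eef_pos: [0.5591, -0.1844, 0.1074]
tool_rot: [-0.221, 0.505, 0.823, 0.135]
contact_force: [-0.1, -0.3, -0.1]
gripper_width: 0.651
grasp_force: 41.8
```

```bash
python3 -c "
from h import *
inbay()"
```

```text
t 11.6 foot-back mm [66.2368  0.9853 10.7698] rot [-0.0241 -0.0006 -0.0102] Fbay [-0.1956  0.2473  0.0042] grip 0.6508980420116507 41.825024485588074
```

Call:
move_arm(
  commands=[
    [[0,0,0.0025,0,0,0,0.05],[0,0,0.0025,0,0,0,0.05],[0,0,0.002,0,0,0,0.05],[0,0,0,0,0,0,0.05]],
  ],
)

```text
t: 12.1
eef_pos: [0.5576, -0.1813, 0.1014]
tool_rot: [-0.22, 0.505, 0.823, 0.136]
contact_force: [-0.1, -0.4, -0.6]
gripper_width: 0.651
grasp_force: 41.8
```

```bash
python3 -c "
from h import *
inbay()"
```

```text
t 12.1 foot-back mm [66.2362  0.9389  3.8987] rot [-0.0298  0.0018 -0.0067] Fbay [-0.6103  0.2463 -0.3575] grip 0.6506842816279165 41.825244426727295
```

Call:
move_arm(
  commands=[
    [[0,0,0.001,0,0,0,0.05],[0,0,0.001,0,0,0,0.05],[0,0,0,0,0,0,0.05]],
  ],
)

```text
t: 12.48
eef_pos: [0.5572, -0.1805, 0.0998]
tool_rot: [-0.22, 0.505, 0.823, 0.136]
contact_force: [0.3, -0.1, 0.0]
gripper_width: 0.645
grasp_force: 41.8
```

```bash
python3 -c "
from h import *
inbay()"
```

```text
t 12.475 foot-back mm [66.2     0.8879  2.0251] rot [-0.0387  0.0099 -0.0083] Fbay [-0.2026 -0.1975  0.1575] grip 0.6451684239149327 41.82651400566101
```

Not on the floor yet. I'll press back against the other packs until they resist.

Call:
move_arm(
  commands=[
    [[-0.001,0,0,0,0,0,0.05],[-0.001,0,0,0,0,0,0.05],[0,0,0,0,0,0,0.05]],
  ],
)

```text
t: 12.85
eef_pos: [0.5581, -0.1822, 0.0988]
tool_rot: [-0.22, 0.505, 0.823, 0.136]
contact_force: [1.0, -0.3, -1.1]
gripper_width: 0.65
grasp_force: 41.8
```

```bash
python3 -c "
from h import *
inbay()"
```

```text
t 12.85 foot-back mm [64.0139  0.9245  2.1408] rot [-0.0438  0.0217 -0.0134] Fbay [-1.1404 -0.7312 -0.6573] grip 0.649874422460611 41.823381185531616
```

Call:
move_arm(
  commands=[
    [[-0.001,0,0.0005,0,0,0,0.05],[0,0,0.0005,0,0,0,0.05],[0,0,0,0,0,0,0.05]],
  ],
)

```text
t: 13.22
eef_pos: [0.5583, -0.1826, 0.0976]
tool_rot: [-0.22, 0.505, 0.823, 0.136]
contact_force: [-0.7, -0.6, -0.1]
gripper_width: 0.651
grasp_force: 41.9
```

```bash
python3 -c "
from h import *
inbay()"
```

```text
t 13.225 foot-back mm [63.0528  0.8727  1.3275] rot [-0.0503  0.034  -0.006 ] Fbay [-0.2781  0.8798  0.0419] grip 0.6507109816506993 41.9490909576416
```

Call:
move_arm(
  commands=[
    [[-0.001,0,0,0,0,0,0.05],[0,0,0,0,0,0,0.05]],
  ],
)

```text
t: 13.48
eef_pos: [0.5587, -0.1831, 0.0972]
tool_rot: [-0.22, 0.505, 0.823, 0.136]
contact_force: [-0.3, -0.4, 2.1]
gripper_width: 0.652
grasp_force: 42.0
```

```bash
python3 -c "
from h import *
inbay()"
```

```text
t 13.475 foot-back mm [62.2791  0.7994  1.2998] rot [-0.0523  0.0042 -0.001 ] Fbay [0.8602 0.421  1.9124] grip 0.6516073014201187 41.98224484920502
```

Call:
move_arm(
  commands=[
    [[-0.001,0,0,0,0,0,0.05],[0,0,0,0,0,0,0.05]],
  ],
)

```text
t: 13.72
eef_pos: [0.5591, -0.1839, 0.0966]
tool_rot: [-0.22, 0.505, 0.823, 0.136]
contact_force: [0.5, -0.2, 2.7]
gripper_width: 0.649
grasp_force: 42.1
```

Run:
```python
from h import *
inbay();o=bot.get_obs()
im=imaging.read_camera("wrist")[:,:,::-1][150:330,165:350]
a=cv2.resize(cv2.convertScaleAbs(im,alpha=1.5,beta=5),None,fx=2.3,fy=2.3,interpolation=3)
im=imaging.read_camera("scene")[:,:,::-1][178:258,265:345]
b=cv2.resize(cv2.convertScaleAbs(im,alpha=1.1),None,fx=4.6,fy=4.6,interpolation=3)
h=max(a.shape[0],b.shape[0]);c=np.zeros((h,a.shape[1]+b.shape[1],3),np.uint8);c[:a.shape[0],:a.shape[1]]=a;c[:b.shape[0],a.shape[1]:]=b
cv2.imwrite("pics/p4.png",c);print(c.shape)
```

```text
t 13.725 foot-back mm [61.2124  0.7349  1.2492] rot [-0.0552  0.0125 -0.0013] Fbay [ 1.0305 -0.3893  2.5275] grip 0.6491679371349967 42.069010734558105
(414, 793, 3)
```

View pics/p4.png

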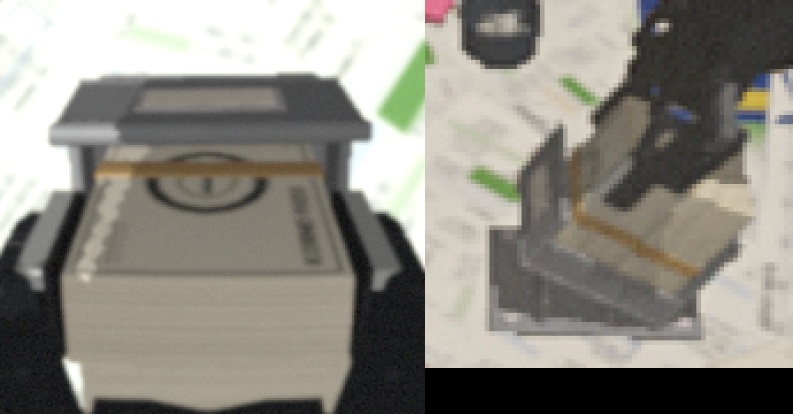

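The wrist view shows the pack behind the lip with a gap of about 10 px. In the scene view the bands now run in line from (578,205) to (695,272), so the packs look flat together. Contact is starting, so I'll keep pressing gently.

Call:
move_arm(
  commands=[
    [[-0.001,0,0,0,0,0,0.05],[0,0,0,0,0,0,0.05]],
  ],
)

```text
t: 14.08
eef_pos: [0.5594, -0.1844, 0.0963]
tool_rot: [-0.221, 0.505, 0.823, 0.136]
contact_force: [0.3, 0.5, 5.1]
gripper_width: 0.652
grasp_force: 42.3
```

```bash
python3 -c "
from h import *
inbay()"
```

```text
t 14.075 foot-back mm [60.6025  0.7207  1.2534] rot [-0.0454 -0.0288  0.0183] Fbay [ 2.8088 -0.4425  4.2539] grip 0.6519872362020257 42.289942502975464
```

Call:
move_arm(
  commands=[
    [[-0.001,0,0,0,0,0,0.05],[0,0,0,0,0,0,0.05]],
  ],
)

```text
t: 14.32
eef_pos: [0.5595, -0.1845, 0.0962]
tool_rot: [-0.221, 0.505, 0.823, 0.136]
contact_force: [-1.6, 2.4, 8.4]
gripper_width: 0.652
grasp_force: 42.5
```

```bash
python3 -c "
from h import *
inbay()"
```

```text
t 14.325 foot-back mm [60.5973  0.7044  1.2079] rot [-0.0257 -0.1312  0.0504] Fbay [6.6794 0.3847 5.8135] grip 0.6519161864401222 42.46611535549164
```

Call:
move_arm(
  commands=[
    [[0.001,0,0.0005,0,0,0,0.05],[0,0,0.0005,0,0,0,0.05],[0,0,0,0,0,0,0.05]],
  ],
)

```text
t: 14.7
eef_pos: [0.5594, -0.1844, 0.0962]
tool_rot: [-0.22, 0.505, 0.823, 0.136]
contact_force: [0.7, -0.3, 8.8]
gripper_width: 0.651
grasp_force: 42.7
```

```bash
python3 -c "
from h import *
inbay()"
```

```text
t 14.7 foot-back mm [60.4775  0.6814  1.2067] rot [-0.0749  0.0164  0.0223] Fbay [ 3.9164 -0.5023  7.8919] grip 0.6508842106234094 42.65408992767334
```

The pack is on the floor and firm against the others. I'll take the load off, release and withdraw along the pack.

Call:
move_arm(
  commands=[
    [[0,0,-0.0015,0,0,0,0.05],[0,0,0,0,0,0,0.058],[0,0,0,0,0,0,0.061],[0,0,0,0,0,0,0.065],[0,0,0,0,0,0,0.07],[0,0,0,0,0,0,0.072],[0,0,0,0,0,0,0.072],[0,0,0,0,0,0,0.072]],
  ],
)

```text
t: 15.7
eef_pos: [0.5595, -0.185, 0.0964]
tool_rot: [-0.22, 0.505, 0.823, 0.136]
contact_force: [-0.2, -0.3, -0.1]
gripper_width: 0.84
grasp_force: 0.0
```

```bash
python3 -c "
from h import *
inbay()"
```

```text
t 15.7 foot-back mm [60.1495  0.8773  1.6647] rot [-0.0459  0.018  -0.0071] Fbay [-0.2053  0.3125  0.0519] grip 0.8401721487135119 0.0
```

Call:
move_arm(
  commands=[
    [[0,0,-0.005,0,0,0,0.072],[0,0,-0.01,0,0,0,0.072],[0,0,-0.015,0,0,0,0.072],[0,0,-0.02,0,0,0,0.072],[0,0,-0.03,0,0,0,0.072],[0,0,-0.03,0,0,0,0.072],[0,0,-0.02,0,0,0,0.072],[0,0,0,0,0,0,0.072]],
  ],
)

```text
t: 16.7
eef_pos: [0.5897, -0.2447, 0.211]
tool_rot: [-0.218, 0.506, 0.824, 0.135]
contact_force: [0.1, 0.5, 1.0]
gripper_width: 0.842
grasp_force: 0.0
```

Run:
```python
from h import *
inbay();o=bot.get_obs()
im=imaging.read_camera("wrist")[:,:,::-1][150:330,165:350]
a=cv2.resize(cv2.convertScaleAbs(im,alpha=1.5,beta=5),None,fx=2.3,fy=2.3,interpolation=3)
im=imaging.read_camera("scene")[:,:,::-1][178:258,265:345]
b=cv2.resize(cv2.convertScaleAbs(im,alpha=1.1),None,fx=4.6,fy=4.6,interpolation=3)
h=max(a.shape[0],b.shape[0]);c=np.zeros((h,a.shape[1]+b.shape[1],3),np.uint8);c[:a.shape[0],:a.shape[1]]=a;c[:b.shape[0],a.shape[1]:]=b
cv2.imwrite("pics/p5.png",c)
```

```text
t 16.7 foot-back mm [ 59.2829   0.9561 134.4257] rot [-0.1724  0.233  -0.0124] Fbay [ 0.8021 -0.3399  0.683 ] grip 0.8417916264465773 0.0
```

View pics/p5.png

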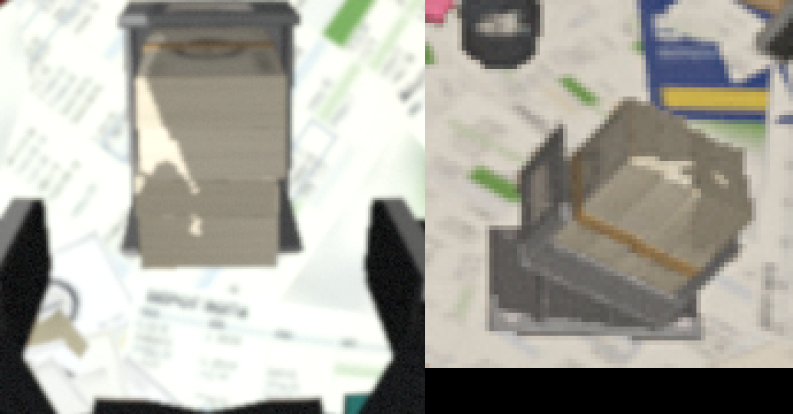

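The packs now stand parallel in one block behind the lip. Their tops are level, their bands are in line, and the gripper is clear of them. I'll hand in.

```bash
python3 -c "
from station import bot
print(bot.hand_in())"
```

```text
the job is handed in; nothing more can be done
None
```

The card pack is filed and the job handed in at about 17 s: in the last pictures all four packs stand level and flat together behind the lip, and the glue stick, tub and stamp were not touched; the verdict was not reported.

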